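# Fill the vial cassette and unclip it from its dock

## Task

Lift the single vial out of the open tray and stand it upright, fully down, in the empty end pocket of the vial cassette while the cassette is still clipped in its dock, and let go of it. Then pinch the cassette's two opposed side catches together, lift the loaded cassette straight up out of the dock and finish while still holding it by the catches, level and still, about 10 cm above its seat with all three vials in it. Leave the bottle, the beaker and the cardboard vial box alone.

Things in the scene. Friction and masses are not known exactly. Their poses are not given: they have to be found in the camera images.
- tray: open white plastic tray, 150 x 150 mm, walls 4 mm thick and 30 mm high, floor 4 mm thick; fixed to the bench. Origin at the centre of its underside, on the bench. It stands left or right of the middle, and the dock on the other side
- vial: the vial to load: capped white plastic sample vial standing upright in the tray, within about 25 mm of the tray's middle. Overall 61 mm tall; body 27 mm in diameter up to 44 mm, then a cap 24 mm in diameter from 45 mm to the top at 61 mm. About 30 g. Origin at the centre of its underside, z up
- dock: low aluminium dock fixed to the bench: plate 150 (x) x 120 (y) x 14 mm with guides 10 mm high round the cassette's foot and, mid-way along each long side, a steel keeper 30 mm long, top 18 mm above the seat, whose ledge hangs over a catch's barb. Origin: centre of its underside; x along the cassette's row, y across. The cassette's seat is 14 mm above the origin
- cassette: loose grey plastic cassette clipped in the dock: open row of three pockets, 105 (x, the row) x 37 (y) x 30 mm high, walls and floor 3 mm, pockets 31 x 31 mm. Axes as the dock's. Origin: centre of its underside, z up. About 0.16 kg empty. It cannot rise unless both catches are pressed in over about 5 mm; fully pressed they clear the keepers, and it is lifted by them
- pocket_end (a point): centre of the floor of the empty pocket: the end pocket nearest the robot (cassette x = -34 mm), 3 mm above the cassette's underside. The pocket's rim is 27 mm above this point. Axes as the cassette's
- pocket_mid (a point): centre of the floor of the middle pocket (cassette x = 0), where a vial stands
- pocket_far (a point): centre of the floor of the far end pocket (cassette x = +34 mm), where a vial stands
- vial_mid: vial, the same as the one in the tray, standing in the middle pocket; its top is 64 mm above the cassette's underside
- vial_far: vial, the same, standing in the far end pocket
- catch_left_pad (a point): middle of the outer face of the left catch (cassette +y side), 50 mm above the cassette's underside. The catch is an upright plate beside the middle pocket, 20 mm wide along x, 4 mm thick, from 8 to 66 mm above the underside. Outer faces of the two catches: 60 mm apart free, 46 mm fully pressed. At 8 to 12 mm height a barb sticks out 6 mm
- catch_right_pad (a point): the same for the right catch, on the cassette's -y side
- catch_left (a joint): how far the left catch is pressed inwards, m: 0 free, 0.007 fully pressed against its stop; a spring pushes it out with 3 N when free and 7 N when fully pressed
- catch_right (a joint): the same for the right catch
- bottle: bystander: amber bottle, 68 mm in diameter, 150 mm tall, loose; origin at the centre of its underside
- beaker: bystander: clear open beaker, about 70 mm in diameter, 90 mm tall, loose; origin at the centre of its underside
- vial_box: bystander: square cardboard box 130 x 130 x 45 mm full of white-capped vials (tops at 56 mm), loose, beyond the work; origin at the centre of its underside
Not all that is in view belongs to the job. Leave any orange, pink or turquoise look-alike of the dock alone.

How it is judged:
On the way:
1. the tray's vial stands fully down in the empty end pocket, let go, with the cassette still clipped in its dock (x of vial in the frame of pocket_end between -0.006 and 0.006 m and y of vial in the frame of pocket_end between -0.006 and 0.006 m and z of vial in the frame of pocket_end between -0.004 and 0.006 m and angle between the z axis of vial and the z axis of cassette, either way round below 0.2 rad and contact force between the fingers and vial below 0.3 N and z of cassette in the frame of dock below 0.019 m), for 0.2 s.
At the end, for the whole second after the job is handed in: Fingers hold the cassette (over 5 N), both catches in over 4 mm, underside over 75 mm above its seat, within 0.2 rad of level, under 30 mm/s, touching no dock, tray or bystander; each vial in its own pocket (6 mm sideways and in depth, 0.2 rad) (z of cassette in the frame of dock above 0.089 m and angle between cassette's own z axis and vertical below 0.2 rad and linear speed of cassette below 0.03 m/s and value of joint each of catch_left, catch_right above 0.004 m and contact force between the fingers and cassette above 5 N and contact force between cassette and dock below 0.1 N and contact force between cassette and tray below 0.1 N and contact force between cassette and vial_box below 0.1 N and contact force between cassette and bottle below 0.1 N and contact force between cassette and beaker below 0.1 N and x of vial in the frame of pocket_end between -0.006 and 0.006 m and y of vial in the frame of pocket_end between -0.006 and 0.006 m and z of vial in the frame of pocket_end between -0.004 and 0.006 m and angle between the z axis of each of vial, vial_mid, vial_far and the z axis of cassette, either way round below 0.2 rad and x of vial_mid in the frame of pocket_mid between -0.006 and 0.006 m and y of vial_mid in the frame of pocket_mid between -0.006 and 0.006 m and z of vial_mid in the frame of pocket_mid between -0.004 and 0.006 m and x of vial_far in the frame of pocket_far between -0.006 and 0.006 m and y of vial_far in the frame of pocket_far between -0.006 and 0.006 m and z of vial_far in the frame of pocket_far between -0.004 and 0.006 m); the arm keeps its last pose, push and grip.
It fails at once if the bottle, the beaker or the cardboard vial box was displaced by more than 25 mm (distance of any of bottle, beaker, vial_box from where it was at the start of the episode above 0.025 m).
It also fails if it takes over 54 s, if anything falls off the work surface, if the arm or the gripper's body presses on something with over 40 N, if the wrist force passes 120 N, or if a joint passes its speed limit or range.

## Robot

A 6-joint arm with a two-finger parallel gripper is mounted at the origin on the work surface. World frame = base frame: x ahead of the robot, y to its left, z up, the work surface at z = 0. Lengths are in m, angles in rad, forces in N, time in s.
With the tool pointing down it reaches from about 0.35 to 0.975 m from the base axis. Payload 4.9 kg.
Tool frame: the origin (TCP) lies between the finger pads; the fingertips stand 19 mm ahead of it and the grasp point (between the pads) is the TCP; z points along the fingers, y is the line along which they close (so a half turn about z gives the same grasp; the last joint's range is limited). The gripper opens to 85 mm and grips with 20 to 120 N. Pads are 22 mm wide; open, the fingers measure 114 mm over their backs; the gripper's body (76 mm by 85 mm) begins 54 mm behind the grasp point. The pads swing forward as they close: fully open they stand 13 mm farther back than shut.
Start: joints at [-1.365, 0.053, 1.613, -0, 1.476, -0.119], TCP at [0.199, -0.592, 0.25] pointing down, gripper open.
Joint ranges: [-3.01, 3.01], [-1.01, 2.22], [0.06, 2.58], [-1.02, 4.17], [0.09, 2.62], [-3.14, 3.14]. Speed limits (rad/s): [2.57, 2.57, 3.14, 3.14, 3.14, 3.14].

## Interface

Orientations are given as a unit quaternion [x, y, z, w].
In Python, from cell import arm gives the robot as it stands.
- The arm moves only by the shell command python3 -m jog 'ROWS' [FORCE]. ROWS is JSON, a list of rows, each an object with "delta_pos": the shift along the world's x, y, z in m, a list of three; "twist": the turn about the world's z in degrees; "jaw": the finger opening in m, from 0 to 0.0854. In form: [{"delta_pos": [tx, ty, tz], "twist": twist, "jaw": jaw}, ...]. A call has 1 to 12 rows; each row is the pose to reach, as a shift and turn from the pose commanded when the call began; what a row does not reach only later rows make up. A row lasts 1/10 s, in which the tool goes at most 50 mm and 8.59 degrees, less where a joint would pass 70% of its speed; a pose out of reach is approached as far as the arm can. A call with a gripper value outside its range is refused whole. The fingers move at their own pace and stop on an object; FORCE is the grip in N (left out, the last holds). Time passes only in rows, so rows that repeat a pose let the fingers close. It gives the time, the measured TCP pose, the force, the opening and the grip force at its end, in the units of the state.
- arm.read_state(): the state, without advancing time (a new reading comes with each control period).
- arm.get_image(name): name is "scene" or "top" or "wrist"; returns the picture (400x640x3 uint8, red, green, blue); there is no depth.
- arm.get_calibration(name): a dict with "K" (3x3 intrinsics, pixels), "origin" and "attitude" of the camera in the world. Camera axes: x right, y down, z forward; pixel columns grow to the right and rows downward; lengths in m; the calibration is good to about 2 mm. A picture is of the moment at which its call begins: read the wrist's pose just before it. get_calibration takes no time and is no camera call; for the wrist camera it gives the pose at the moment of the call.
- arm.finish_job(): hands the job in; it is judged then, once.
Trained networks look in the newest picture that a camera, given by its name, has taken for a name from the list of things; names that differ only in an ending like _2 or _b are one class to them, and where a whole thing is asked for, a point or a joint stands for the part that bears it (a point fixed in the world has none). Each returns a list of dicts, best first, with "score" (0 to 1); they miss things now and then, are a little off and sometimes report something else, mostly with a low value. They report only what shows in the picture. A call takes as long as a camera call. They do not tell look-alikes from the thing itself.
- arm.search_frame(camera, name): "rect" ([left, top, right, bottom] in pixels, round what is visible of it).
- arm.masks_of(camera, name): "pixels" (400x640 bool, what is visible of it) and "rect" ([left, top, right, bottom] in pixels, round what is visible of it).
- arm.tip_of(camera, name): "pixel" ([column, row] in pixels: a listed point, or the origin of a listed thing).
The state is a dict: "t": time; "q": joint angles; "joint_vel": joint speeds; "joint_efforts": joint torques, N m; "tool_pos": TCP position; "tcp_rot": TCP orientation; "ft_force": force on the tool from outside, world axes, zero at the start; "ft_torque": the same for the moment, N m; "width": finger opening in m; "finger_force": force on a finger pad.
Only numpy, scipy, OpenCV 4.12 (cv2) and the standard library are available. Lean on these libraries where they do the work, as an engineer would, in place of code of your own. Each camera call takes 0.05 s, during which the arm holds its last target. There are 200 camera calls.

## Working session

There is one attempt and no reset: what is moved stays moved. The work goes in short steps, Python scripts to look and compute and a shell command to move; the robot and the scene stay as the last step left them, time stands still between calls to the robot, and variables do not carry over. Pictures are saved under pics/ and viewed, at most 10 in all, crops included, and the job is handed in when it is done.

```bash
ls; mkdir -p pics
python3 - <<'E'
from cell import arm
import cv2,numpy as np
ims=[]
for c in ["scene","top"]:
    im=arm.get_image(c); cv2.imwrite(f"pics/{c}0.png",im[:,:,::-1])
    k=arm.get_calibration(c); print(c,np.round(k["K"],1).tolist(),k["origin"],k["attitude"])
    for n in ["vial","dock","cassette","tray","pocket_end","pocket_mid","catch_left_pad","catch_right_pad"]:
        print(n,[(np.round(d["pixel"]).tolist(),round(d["score"],2)) for d in arm.tip_of(c,n)][:5])
s=arm.read_state();print(s["t"],s["tool_pos"],s["tcp_rot"])
E
```

```text
pics
scene [[436.1, 0.0, 330.7], [0.0, 436.1, 198.6], [0.0, 0.0, 1.0]] [1.24884007 0.05005036 1.00100463] [ 0.64597156  0.69051932 -0.23284531 -0.22734747]
vial [([273.0, 218.0], 0.64)]
dock [([407.0, 158.0], 0.94), ([511.0, 271.0], 0.7), ([396.0, 213.0], 0.66), ([418.0, 289.0], 0.57)]
cassette [([398.0, 210.0], 0.84), ([395.0, 203.0], 0.6), ([396.0, 212.0], 0.54)]
tray [([262.0, 220.0], 0.57)]
pocket_end [([392.0, 204.0], 0.64)]
pocket_mid [([397.0, 212.0], 0.74)]
catch_left_pad [([409.0, 199.0], 0.6)]
catch_right_pad [([387.0, 202.0], 0.46)]
top [[416.6, 0.0, 326.9], [0.0, 416.6, 206.2], [0.0, 0.0, 1.0]] [0.45409339 0.02713603 1.39274419] [-0.69959799  0.71393773 -0.0163524   0.02425221]
vial [([383.0, 202.0], 0.45)]
dock [([267.0, 286.0], 0.9), ([189.0, 167.0], 0.87), ([278.0, 212.0], 0.61), ([262.0, 148.0], 0.61)]
cassette [([277.0, 215.0], 0.73)]
tray [([386.0, 197.0], 0.72)]
pocket_end [([279.0, 224.0], 0.7), ([273.0, 206.0], 0.57), ([327.0, 134.0], 0.28)]
pocket_mid [([277.0, 214.0], 0.86), ([273.0, 204.0], 0.52)]
catch_left_pad [([269.0, 215.0], 0.36)]
catch_right_pad []
0.9 [ 0.19943903 -0.59229764  0.25030109] [ 9.86843548e-01  1.61678112e-01  9.60225694e-06 -2.14615890e-05]
```

View pics/top0.png

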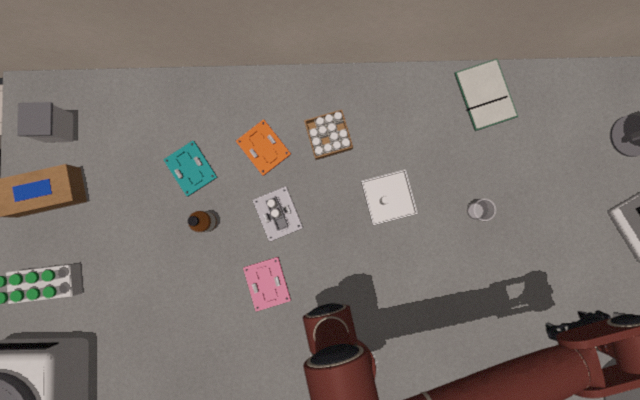

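View pics/scene0.png

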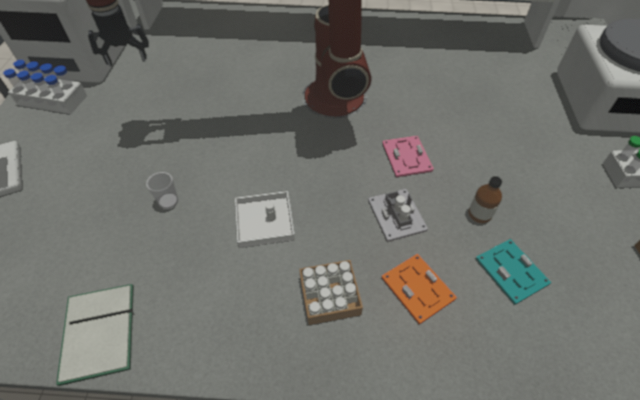

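Candidates for the vial are the tray vial at top (384,201), the box vials at (329,133), the cassette vials at (272,204) and (275,213), and the green-capped racks at left. I choose the one in the white tray. Dock candidates are grey (277,213), pink (267,285), orange (264,147) and turquoise (190,168). I choose the grey one, which holds the cassette. Its empty pocket is the near one, at about (280,224).

```bash
cat > h.py <<'E'
from cell import arm
import cv2,numpy as np
from scipy.spatial.transform import Rotation as R
def ray(cal,p):
    d=R.from_quat(cal["attitude"]).apply(np.linalg.solve(cal["K"],[p[0],p[1],1.])); return np.array(cal["origin"]),d
def onz(cal,p,z):
    o,d=ray(cal,p); return o+d*(z-o[2])/d[2]
def proj(cal,P):
    c=R.from_quat(cal["attitude"]).inv().apply(np.atleast_2d(P)-cal["origin"]); u=c@np.array(cal["K"]).T
    return u[:,:2]/u[:,2:]
def yaw():
    m=R.from_quat(arm.read_state()["tcp_rot"]).as_matrix(); return np.degrees(np.arctan2(m[1,1],m[0,1]))
E
python3 - <<'E'
from h import *
im=cv2.imread("pics/top0.png"); cv2.imwrite("pics/crop0.png",cv2.resize(im[160:260,240:420],None,fx=4.4,fy=4.4,interpolation=cv2.INTER_CUBIC))
c=arm.get_calibration("top")
for n,p,z in [("vial top",(384,200),.065),("dock",(277,213),.014),("midvial",(275,213),.078),("farvial",(272,204),.078),("bottle",(200,221),.1),("box",(330,133),.05),("beaker",(482,209),.05)]: print(n,onz(c,p,z).round(3))
for cc in ["top"]:
  arm.get_image(cc)
  for n in ["vial","cassette","dock","tray"]:
    for d in arm.masks_of(cc,n): 
      ys,xs=np.nonzero(d["pixels"]); r=cv2.minAreaRect(np.c_[xs,ys].astype(np.float32)); print(n,d["score"],np.round([*r[0],*r[1],r[2]],1))
m=R.from_quat(arm.read_state()["tcp_rot"]).as_matrix(); print(m.round(2),yaw(),arm.get_calibration("wrist"))
E
```

```text
vial top [ 0.547 -0.141  0.065]
dock [0.514 0.208 0.014]
midvial [0.512 0.206 0.078]
farvial [0.54  0.215 0.078]
bottle [0.491 0.437 0.1  ]
box [0.77  0.026 0.05 ]
beaker [ 0.512 -0.457  0.05 ]
vial 0.63 [383.5 200.    6.    7.   90. ]
dock 0.96 [266.3 284.5  47.5  37.8  74.1]
dock 0.81 [189.6 168.1  46.   37.7  57.8]
dock 0.67 [262.5 147.4  44.5  35.8  52.3]
tray 0.93 [388.  197.4  45.9  47.   74.3]
[[ 0.95  0.32  0.  ]
 [ 0.32 -0.95 -0.  ]
 [ 0.    0.   -1.  ]] -71.39260224138074 {'K': array([[300.39985193,   0.        , 316.49157183],
       [  0.        , 300.39985193, 195.28686571],
       [  0.        ,   0.        ,   1.        ]]), 'origin': array([ 0.26982714, -0.56992968,  0.37379085]), 'attitude': array([ 0.80340065, -0.57705698, -0.08568616,  0.11920788])}
```

View pics/crop0.png

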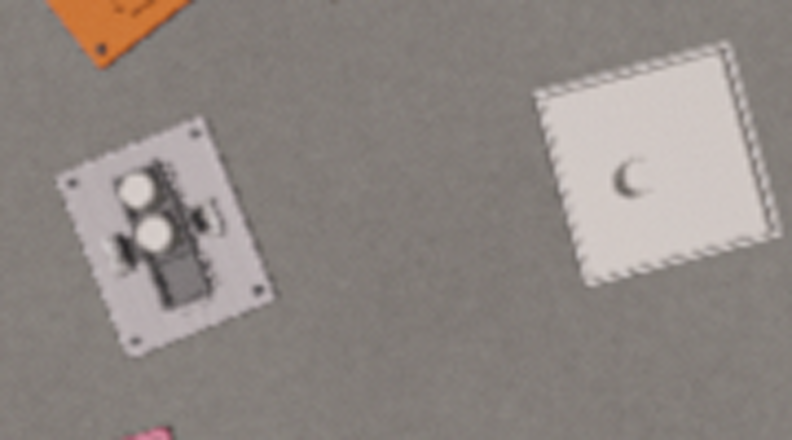

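The crop shows the grey dock with two white caps in the far and middle pockets and an empty dark near pocket. The white tray has one vial, at crop (630,178). This confirms both choices.

```bash
python3 -m jog '[{"delta_pos":[0.04,0.05,0],"twist":0,"jaw":0.06},{"delta_pos":[0.3,0.44,0],"twist":1,"jaw":0.06},{"delta_pos":[0.3,0.44,0],"twist":1,"jaw":0.06},{"delta_pos":[0.3,0.44,0],"twist":1,"jaw":0.06},{"delta_pos":[0.3,0.44,0],"twist":1,"jaw":0.06},{"delta_pos":[0.3,0.44,0],"twist":1,"jaw":0.06},{"delta_pos":[0.3,0.44,0],"twist":1,"jaw":0.06},{"delta_pos":[0.3,0.44,0],"twist":1,"jaw":0.06},{"delta_pos":[0.3,0.44,0],"twist":1,"jaw":0.06},{"delta_pos":[0.3,0.44,0],"twist":1,"jaw":0.06},{"delta_pos":[0.3,0.44,0],"twist":1,"jaw":0.06},{"delta_pos":[0.3,0.44,0],"twist":1,"jaw":0.06}]' 25
python3 - <<'E'
from h import *
s=arm.read_state();print(s["t"],s["tool_pos"],yaw(),s["width"],abs(s["joint_vel"]).max())
c=arm.get_calibration("wrist");im=arm.get_image("wrist");cv2.imwrite("pics/w1.png",im[:,:,::-1])
print(R.from_quat(c["attitude"]).as_matrix().round(2).tolist(),c["origin"])
for n in ["vial","tray"]:
  for d in arm.tip_of("wrist",n): print(n,d["pixel"],d["score"],onz(c,d["pixel"],.004 if n=="vial" else 0))
for d in arm.masks_of("wrist","vial"): print(d["rect"],d["score"],proj(c,[[.547,-.141,.065],[.547,-.141,.004]]))
E
```

```text
t: 2.35
tool_pos: [0.501, -0.1491, 0.2504]
tcp_rot: [0.985, 0.173, 0.0, -0.0]
ft_force: [-0.4, -0.6, 0.1]
width: 0.06
finger_force: 0.0
2.35 [ 0.50095732 -0.14911233  0.25043924] -70.07748239470428 0.06003102062935141 0.06684422024132272
[[0.34, -0.9, -0.27], [-0.94, -0.33, -0.1], [-0.0, 0.29, -0.96]] [ 0.57069497 -0.12524566  0.37399645]
vial [331.3, 128.8] 0.71 [ 0.55023335 -0.15139147  0.004     ]
tray [343.8, 127.6] 0.65 [ 0.55653971 -0.16547509  0.        ]
tray [26.5, 50.7] 0.48 [0.51320134 0.20462999 0.        ]
[316.7, 117.5, 343.0, 144.1] 0.62 [[323.36052322 132.97866692]
 [322.28800152 128.37344213]]
[0.0, 0.0, 47.1, 100.0] 0.5 [[323.36052322 132.97866692]
 [322.28800152 128.37344213]]
```

View pics/w1.png

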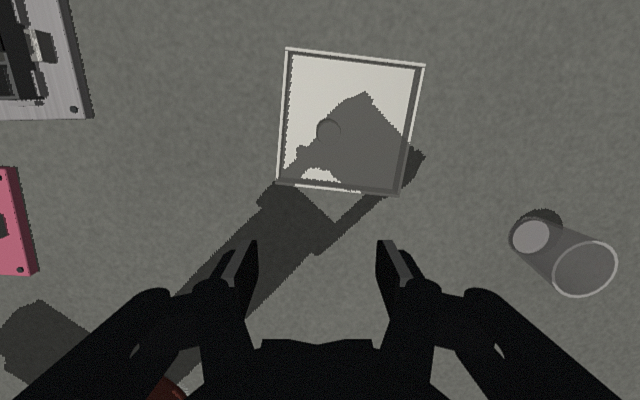

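The wrist view shows the vial in the tray at (330,131), half in the arm's shadow. The grey dock is at upper left and the beaker at right. I'll hover over the vial and measure again up close.

```bash
python3 -m jog '[{"delta_pos":[0.048,0,-0.05],"twist":0,"jaw":0.06},{"delta_pos":[0.048,0,-0.11],"twist":0,"jaw":0.06},{"delta_pos":[0.048,0,-0.12],"twist":0,"jaw":0.06},{"delta_pos":[0.048,0,-0.12],"twist":0,"jaw":0.06},{"delta_pos":[0.048,0,-0.12],"twist":0,"jaw":0.06}]'
python3 - <<'E'
from h import *
s=arm.read_state();print(s["t"],s["tool_pos"],yaw())
c=arm.get_calibration("wrist");im=arm.get_image("wrist")
for n in ["vial"]:
  for d in arm.tip_of("wrist",n): print(n,d["pixel"],d["score"],onz(c,d["pixel"],.004))
for d in arm.masks_of("wrist","vial"): print(d["rect"],d["score"])
g=cv2.convertScaleAbs(im[:,:,::-1],alpha=1.5)
t=np.linspace(0,2*np.pi,60)
for x,y,col in [(.549,-.149,(0,0,255))]:
  for z,r in [(.065,.012),(.004,.0135),(.048,.0135)]:
    P=np.c_[x+r*np.cos(t),y+r*np.sin(t),0*t+z]; cv2.polylines(g,[proj(c,P).round().astype(int)],True,col,1)
cv2.imwrite("pics/w2.png",cv2.resize(g[120:320,200:440],None,fx=3,fy=3))
E
```

```text
t: 3.05
tool_pos: [0.5469, -0.1533, 0.1305]
tcp_rot: [0.986, 0.169, -0.0, -0.0]
ft_force: [0.2, -0.1, -0.1]
width: 0.0602
finger_force: 0.0
3.05 [ 0.54690733 -0.15327258  0.13048436] -70.48285122522802
vial [309.5, 186.9] 0.95 [ 0.55035471 -0.1469042   0.004     ]
[286.1, 175.0, 325.6, 231.5] 0.79
```

View pics/w2.png

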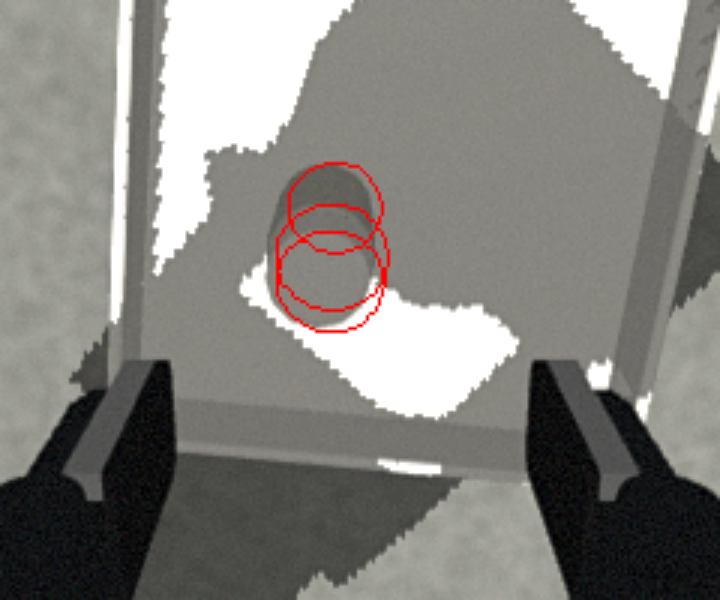

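The red model sits about 2 mm right of the real vial and 1 mm too near. The corrected vial position is (0.5495,-0.147). Next I grasp with the TCP 50 mm above the vial's bottom.

```bash
python3 -m jog '[{"delta_pos":[0.002,0.0055,-0.03],"twist":0,"jaw":0.06},{"delta_pos":[0.002,0.0055,-0.06],"twist":0,"jaw":0.06},{"delta_pos":[0.002,0.0055,-0.076],"twist":0,"jaw":0.06},{"delta_pos":[0.002,0.0055,-0.076],"twist":0,"jaw":0.06},{"delta_pos":[0.002,0.0055,-0.076],"twist":0,"jaw":0.02},{"delta_pos":[0.002,0.0055,-0.076],"twist":0,"jaw":0.02},{"delta_pos":[0.002,0.0055,-0.076],"twist":0,"jaw":0.02},{"delta_pos":[0.002,0.0055,-0.076],"twist":0,"jaw":0.02},{"delta_pos":[0.002,0.0055,-0.076],"twist":0,"jaw":0.02},{"delta_pos":[0.002,0.0055,-0.076],"twist":0,"jaw":0.02}]' 25
```

```text
t: 4.2
tool_pos: [0.5509, -0.1473, 0.0564]
tcp_rot: [0.985, 0.17, 0.002, 0.001]
ft_force: [-0.1, -0.4, 6.4]
width: 0.0256
finger_force: 24.3
```

```bash
python3 -m jog '[{"delta_pos":[0,0,0.03],"twist":0,"jaw":0.02},{"delta_pos":[0,0,0.07],"twist":0,"jaw":0.02},{"delta_pos":[0,0,0.11],"twist":0,"jaw":0.02},{"delta_pos":[0,0,0.13],"twist":0,"jaw":0.02},{"delta_pos":[0,0,0.13],"twist":0,"jaw":0.02}]'
python3 - <<'E'
from h import *
s=arm.read_state();print(s["t"],s["tool_pos"],yaw(),R.from_quat(s["tcp_rot"]).as_matrix()[:,2])
c=arm.get_calibration("wrist");im=arm.get_image("wrist")
for d in arm.tip_of("wrist","vial"): print(d["pixel"],d["score"])
g=cv2.convertScaleAbs(im[:,:,::-1],alpha=1.6)
t=np.linspace(0,2*np.pi,60);T=np.array(s["tool_pos"])
for z,r in [(.010,.012),(-.0505,.0135),(-.0065,.0135)]:
    P=np.c_[T[0]+r*np.cos(t),T[1]+r*np.sin(t),0*t+z+T[2]]; cv2.polylines(g,[proj(c,P).round().astype(int)],True,(0,0,255),1)
cv2.imwrite("pics/w3.png",cv2.resize(g[130:330,200:440],None,fx=3,fy=3))
E
```

```text
t: 4.7
tool_pos: [0.5517, -0.1478, 0.1891]
tcp_rot: [0.985, 0.17, 0.004, 0.002]
ft_force: [0.1, -1.1, -0.4]
width: 0.0258
finger_force: 24.4
4.7 [ 0.55171137 -0.14775948  0.18914075] -70.39113997766236 [ 0.00788207 -0.00335731 -0.9999633 ]
[311.8, 229.1] 0.93
```

View pics/w3.png

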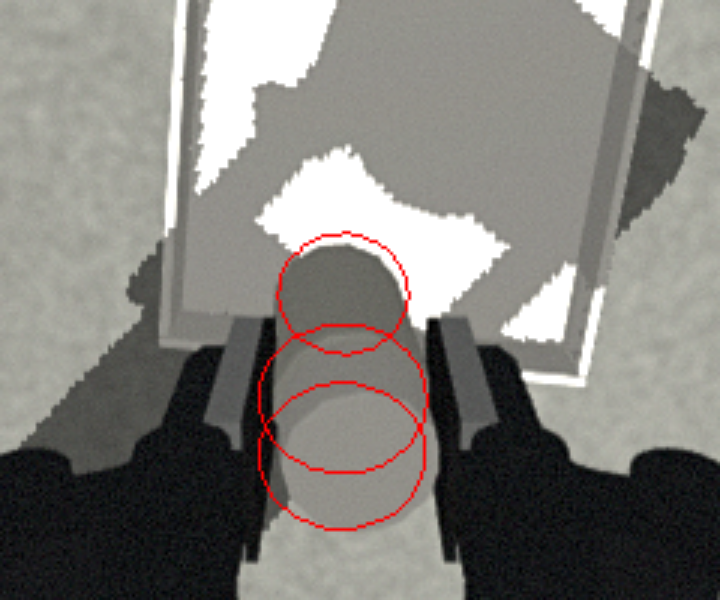

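The vial is held but tilted about 4°: its bottom is at crop (340,305) and its top at (360,460). The pads straddle the step between body and cap. I'll set it back down and regrip on the cap only.

```bash
python3 -m jog '[{"delta_pos":[0,0,-0.05],"twist":0,"jaw":0.02},{"delta_pos":[0,0,-0.1],"twist":0,"jaw":0.02},{"delta_pos":[0,0,-0.125],"twist":0,"jaw":0.02},{"delta_pos":[0,0,-0.129],"twist":0,"jaw":0.02},{"delta_pos":[0,0,-0.129],"twist":0,"jaw":0.02},{"delta_pos":[0,0,-0.129],"twist":0,"jaw":0.05},{"delta_pos":[0,0,-0.129],"twist":0,"jaw":0.05},{"delta_pos":[0,0,-0.129],"twist":0,"jaw":0.05}]'
python3 -m jog '[{"delta_pos":[0,0,0.0095],"twist":0,"jaw":0.05},{"delta_pos":[0,0,0.0095],"twist":0,"jaw":0.05},{"delta_pos":[0,0,0.0095],"twist":0,"jaw":0.05},{"delta_pos":[0,0,0.0095],"twist":0,"jaw":0.015},{"delta_pos":[0,0,0.0095],"twist":0,"jaw":0.015},{"delta_pos":[0,0,0.0095],"twist":0,"jaw":0.015},{"delta_pos":[0,0,0.0095],"twist":0,"jaw":0.015},{"delta_pos":[0,0,0.0095],"twist":0,"jaw":0.015},{"delta_pos":[0,0,0.0095],"twist":0,"jaw":0.015}]'
```

```text
t: 5.6
tool_pos: [0.5493, -0.1469, 0.0551]
tcp_rot: [0.985, 0.17, -0.0, -0.0]
ft_force: [-0.2, 0.2, -0.0]
width: 0.0498
finger_force: 0.0
t: 6.5
tool_pos: [0.5494, -0.1467, 0.0648]
tcp_rot: [0.985, 0.17, -0.0, -0.0]
ft_force: [-0.5, 1.9, 2.1]
width: 0.0251
finger_force: 24.3
```

```bash
python3 -m jog '[{"delta_pos":[0,0,0.04],"twist":0,"jaw":0.015},{"delta_pos":[0,0,0.09],"twist":0,"jaw":0.015},{"delta_pos":[-0.03,0.05,0.135],"twist":0,"jaw":0.015},{"delta_pos":[-0.06,0.1,0.135],"twist":0,"jaw":0.015},{"delta_pos":[-0.08,0.15,0.135],"twist":0,"jaw":0.015},{"delta_pos":[-0.09,0.19,0.135],"twist":0,"jaw":0.015},{"delta_pos":[-0.1,0.23,0.135],"twist":0,"jaw":0.015},{"delta_pos":[-0.1,0.27,0.135],"twist":0,"jaw":0.015},{"delta_pos":[-0.1,0.31,0.135],"twist":0,"jaw":0.015},{"delta_pos":[-0.1,0.33,0.135],"twist":0,"jaw":0.015},{"delta_pos":[-0.1,0.33,0.135],"twist":0,"jaw":0.015},{"delta_pos":[-0.1,0.33,0.135],"twist":0,"jaw":0.015}]'
python3 - <<'E'
from h import *
s=arm.read_state();print(s["t"],s["tool_pos"],yaw(),abs(s["joint_vel"]).max())
c=arm.get_calibration("wrist");im=arm.get_image("wrist")
zs=dict(vial=.1,dock=0,cassette=.014,pocket_end=.017,pocket_mid=.017,pocket_far=.017,catch_left_pad=.064,catch_right_pad=.064,vial_mid=.017)
for n,z in zs.items():
  for d in arm.tip_of("wrist",n)[:4]: print(n,np.round(d["pixel"],1),d["score"],onz(c,d["pixel"],z).round(4))
for n in ["cassette","vial_mid"]:
  for d in arm.masks_of("wrist",n): print(n,d["rect"],d["score"])
cv2.imwrite("pics/w4.png",cv2.convertScaleAbs(im[:,:,::-1],alpha=1.3))
E
```

```text
t: 7.7
tool_pos: [0.4493, 0.183, 0.1994]
tcp_rot: [0.985, 0.171, -0.0, 0.0]
ft_force: [0.6, 0.2, -1.3]
width: 0.0244
finger_force: 24.5
7.7 [0.44928479 0.18296581 0.1993539 ] -70.34106713708346 0.027775504417815903
vial [315.3 229.2] 0.71 [0.4284 0.1751 0.1   ]
dock [220.8 283.3] 0.76 [0.2804 0.2464 0.    ]
cassette [315.9 110.8] 0.77 [0.513  0.2049 0.014 ]
cassette [77.4 50.4] 0.26 [0.4891 0.4335 0.014 ]
pocket_end [315.9 143.4] 0.76 [0.4832 0.1942 0.017 ]
pocket_end [314.   72.4] 0.69 [0.5454 0.2184 0.017 ]
pocket_mid [315.8 111.2] 0.79 [0.5127 0.2049 0.017 ]
pocket_far [314.6  75.2] 0.6 [0.5433 0.217  0.017 ]
catch_left_pad [280.5 111.3] 0.85 [0.5037 0.2327 0.064 ]
catch_right_pad [350. 108.] 0.84 [0.5256 0.1794 0.064 ]
vial_mid [315.7 115.2] 0.91 [0.5091 0.2037 0.017 ]
vial_mid [277.7 110.2] 0.73 [0.501  0.2403 0.017 ]
cassette [276.6, 48.7, 353.5, 169.7] 0.94
vial_mid [299.8, 94.6, 328.0, 126.5] 0.97
```

View pics/w4.png

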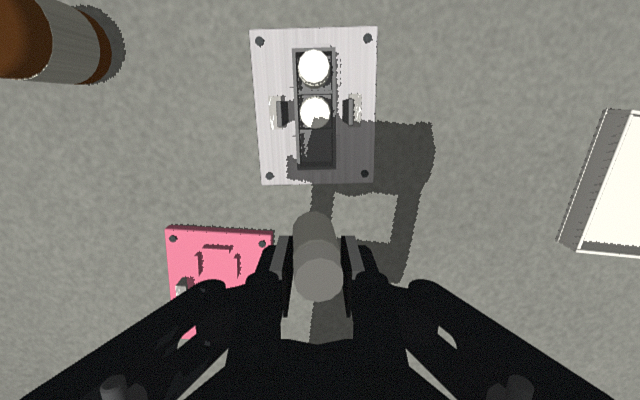

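The view shows the held vial upright between the pads at (317,250). The grey dock is at the top with white caps at (314,67) and (315,112), and the empty pocket is at about (316,150). The pink look-alike is at (220,265) and the bottle at top left.

Run:
```python
from h import *
from scipy.optimize import least_squares
c=arm.get_calibration("wrist");s=arm.read_state();T=np.array(s["tool_pos"]);print(T)
g=cv2.cvtColor(cv2.imread("pics/w4.png"),cv2.COLOR_BGR2GRAY).astype(float)
sc=[]
for u,v in [(260,41),(368,38),(270,176),(364,173)]:
    w=g[v-8:v+9,u-8:u+9]; m=np.clip(np.percentile(w,60)*.75-w,0,None); yy,xx=np.mgrid[v-8:v+9,u-8:u+9]
    sc.append([(m*xx).sum()/m.sum(),(m*yy).sum()/m.sum()])
sc=np.array(sc);print(sc.round(1).tolist())
W=np.array([onz(c,p,.014)[:2] for p in sc]);print(W.round(4).tolist())
print("centre",W.mean(0),"lens",np.linalg.norm(W[0]-W[2]),np.linalg.norm(W[1]-W[3]),np.linalg.norm(W[0]-W[1]),np.linalg.norm(W[2]-W[3]))
ax=(W[0]-W[2])+(W[1]-W[3]);ay=(W[0]-W[1])+(W[2]-W[3]);print("yaw",np.degrees(np.arctan2(ax[1],ax[0])),np.degrees(np.arctan2(-ay[0],ay[1])))
print("held vial bottom/top model px",proj(c,[T-[0,0,.0605],T+[0,0,.0005]]))
# caps in sunlit white
for box in [(295,45,332,90)]:
    a,b,cc,d=box; m=(g[b:d,a:cc]>240).astype(np.uint8); n,l,st,ce=cv2.connectedComponentsWithStats(m); i=1+st[1:,4].argmax(); p=ce[i]+[a,b]; print("far cap",st[i],p,onz(c,p,.078))
# mean of scene+top estimates for dock
```

```text
[0.44949892 0.18302319 0.19982425]
[[259.4, 41.0], [367.3, 37.9], [269.3, 175.3], [364.2, 173.0]]
[[0.5546, 0.2756], [0.5907, 0.1819], [0.435, 0.2294], [0.471, 0.136]]
centre [0.51281895 0.20574628] lens 0.12819195643126285 0.12823066172154765 0.10038288205665509 0.10007634818910242
yaw 21.05826572006237 21.050682578089035
held vial bottom/top model px [[314.6023937  221.45980604]
 [313.79609733 270.6825292 ]]
far cap [  3   5  31  33 766] [313.28720627  65.81853786] [0.54470586 0.21818932 0.078     ]
```

Run:
```python
from h import *
c=arm.get_calibration("wrist");s=arm.read_state();T=np.array(s["tool_pos"])
im=arm.get_image("wrist")
t=np.linspace(0,2*np.pi,90)
def hull(off,tx,ty,T=T):
    P=[]
    for z,r in [(0,.0135),(.044,.0135),(.045,.012),(.061,.012)]:
        dz=z-.061; P.append(np.c_[T[0]+off[0]+tx*dz+r*np.cos(t),T[1]+off[1]+ty*dz+r*np.sin(t),0*t+T[2]-.0605+z])
    return [proj(c,p) for p in P]
h=hull((0,0),0,0)
for p in h: print(p.min(0).round(1),p.max(0).round(1))
for d in arm.masks_of("wrist","vial"):
    m=d["pixels"]; print(d["score"],d["rect"])
    if d["rect"][3]>200:
        for v in range(200,310,6):
            x=np.nonzero(m[v])[0]; print(v,(x.min(),x.max()) if len(x) else None,end=" ")
g=cv2.convertScaleAbs(im[:,:,::-1],alpha=1.6)
for p in h: cv2.polylines(g,[p.round().astype(int)],True,(0,0,255),1)
cv2.imwrite("pics/w5.png",cv2.resize(g[190:310,240:400],None,fx=5,fy=5))
```

```text
[294.1 201.9] [335.1 240.2]
[288.  229.1] [340.2 276.2]
[290.7 232.7] [337.4 274.7]
[287.9 247.2] [339.7 293. ]
0.85 [292.9, 211.0, 340.4, 301.5]
200 None 206 None 212 (np.int64(307), np.int64(317)) 218 (np.int64(298), np.int64(327)) 224 (np.int64(295), np.int64(331)) 230 (np.int64(294), np.int64(333)) 236 (np.int64(294), np.int64(335)) 242 (np.int64(293), np.int64(336)) 248 (np.int64(293), np.int64(338)) 254 (np.int64(293), np.int64(339)) 260 (np.int64(294), np.int64(340)) 266 (np.int64(293), np.int64(340)) 272 (np.int64(294), np.int64(342)) 278 (np.int64(294), np.int64(342)) 284 (np.int64(295), np.int64(342)) 290 (np.int64(297), np.int64(340)) 296 (np.int64(303), np.int64(334)) 302 None 308 None 0.29 [278.8, 44.5, 352.4, 170.4]
```

View pics/w5.png

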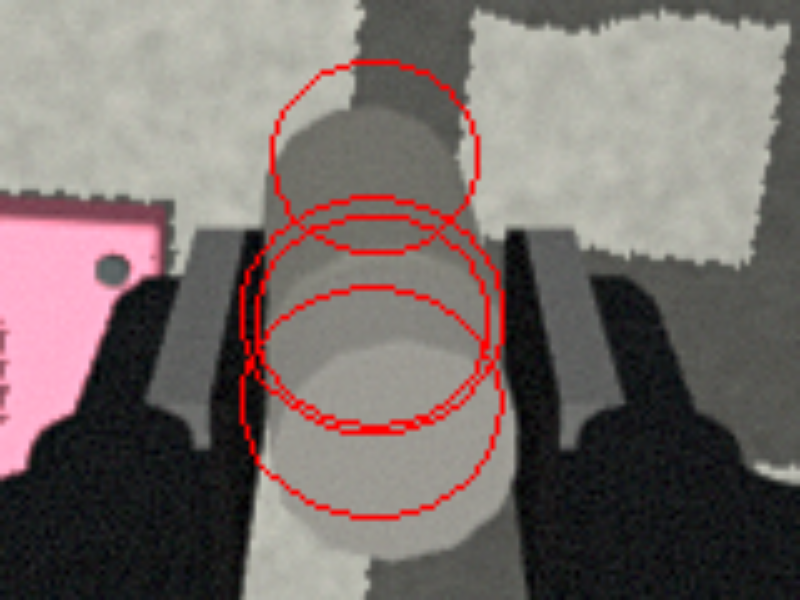

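Run:
```python
from h import *
c=arm.get_calibration("wrist");s=arm.read_state();T=np.array(s["tool_pos"])
b=onz(c,(313.5,230.3),T[2]-.0605);t=onz(c,(319,280.3),T[2]+.0005)
a=np.radians(21.05);X=np.array([np.cos(a),np.sin(a),0]);Y=np.array([-np.sin(a),np.cos(a),0])
E=np.array([.5128,.2057,0])-.034*X
for n,p in [("bot",b),("top",t)]: print(n,p,"rel TCP in cassette axes",(p-T)@X,(p-T)@Y)
print("pocket_end",E,"move bottom to pocket",E-b, "yaw tool",yaw())
```

```text
bot [0.44328178 0.18173311 0.13932087] rel TCP in cassette axes -0.006285246876591759 0.000906979920590515
top [0.44548355 0.17915673 0.20032087] rel TCP in cassette axes -0.005155802276661727 -0.002288307281158093
pocket_end [0.48106891 0.19348779 0.        ] move bottom to pocket [ 0.03778713  0.01175469 -0.13932087] yaw tool -70.39587419570627
```

```bash
python3 -m jog '[{"delta_pos":[0.02,0.006,-0.03],"twist":0.7,"jaw":0.015},{"delta_pos":[0.038,0.012,-0.06],"twist":1.5,"jaw":0.015},{"delta_pos":[0.038,0.012,-0.083],"twist":1.5,"jaw":0.015},{"delta_pos":[0.038,0.012,-0.083],"twist":1.5,"jaw":0.015},{"delta_pos":[0.038,0.012,-0.083],"twist":1.5,"jaw":0.015},{"delta_pos":[0.038,0.012,-0.083],"twist":1.5,"jaw":0.015}]'
python3 - <<'E'
from h import *
s=arm.read_state();T=np.array(s["tool_pos"]);print(s["t"],T,yaw(),abs(s["joint_vel"]).max())
c=arm.get_calibration("wrist");im=arm.get_image("wrist")
a=np.radians(21.05);X=np.array([np.cos(a),np.sin(a),0]);Y=np.array([-np.sin(a),np.cos(a),0]);C=np.array([.5128,.2057,.014])
g=cv2.convertScaleAbs(im[:,:,::-1],alpha=1.6)
def pl(P,col): cv2.polylines(g,[proj(c,np.array(P)).round().astype(int)],True,col,1)
r=lambda x0,x1,y,z:[C+x0*X+y*Y+[0,0,z],C+x1*X+y*Y+[0,0,z],C+x1*X-y*Y+[0,0,z],C+x0*X-y*Y+[0,0,z]]
pl(r(-.0495,-.0185,.0155,.03),(0,255,0));pl(r(-.0525,.0525,.0185,.03),(0,255,0))
t=np.linspace(0,2*np.pi,60)
b=T-.0063*X+.0009*Y-[0,0,.0605]
pl([b+.0135*(np.cos(q)*X+np.sin(q)*Y) for q in t],(0,0,255))
for n in [.034,0]: pl([C+n*X+.012*(np.cos(q)*X+np.sin(q)*Y)+[0,0,.064] for q in t],(255,0,0))
for d in arm.masks_of("wrist","vial"): print(d["rect"],d["score"])
cv2.imwrite("pics/w6.png",cv2.resize(g[40:240,220:410],None,fx=3,fy=3))
E
```

```text
t: 9.0
tool_pos: [0.4884, 0.1955, 0.1187]
tcp_rot: [0.983, 0.183, 0.001, -0.0]
ft_force: [0.3, -0.1, 0.4]
width: 0.0246
finger_force: 24.5
9.0 [0.48836286 0.19548583 0.11865392] -68.88286154537687 0.01167814098699516
[294.4, 210.5, 344.7, 301.0] 0.56
```

View pics/w6.png

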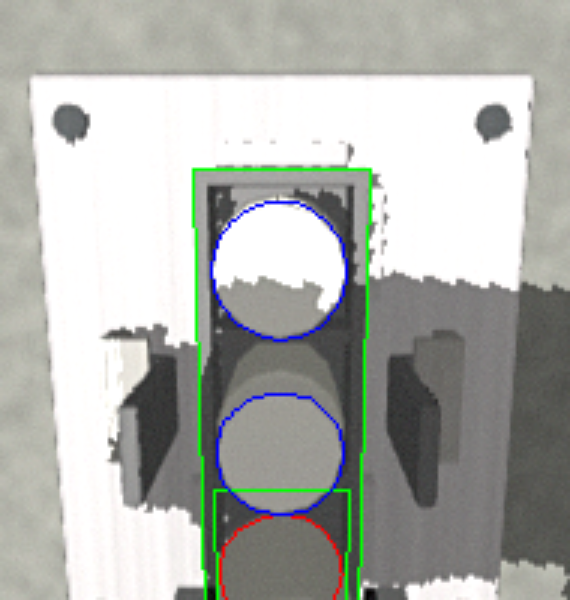

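The overlay matches the cassette closely. The held vial's bottom at crop (282,570) is centred sideways in the empty pocket and about 1 mm too far forward. I'll shift it slightly and lower it gently.

```bash
python3 -m jog '[{"delta_pos":[-0.0015,0,0],"twist":0,"jaw":0.015},{"delta_pos":[-0.0015,0,-0.008],"twist":0,"jaw":0.015},{"delta_pos":[-0.0015,0,-0.016],"twist":0,"jaw":0.015},{"delta_pos":[-0.0015,0,-0.021],"twist":0,"jaw":0.015},{"delta_pos":[-0.0015,0,-0.021],"twist":0,"jaw":0.015}]'
```

```text
t: 9.6
tool_pos: [0.4849, 0.1949, 0.0941]
tcp_rot: [0.983, 0.183, -0.002, 0.0]
ft_force: [-0.7, 1.5, -0.8]
width: 0.0245
finger_force: 24.5
```

```bash
python3 -m jog '[{"delta_pos":[0,0,-0.006],"twist":0,"jaw":0.015},{"delta_pos":[0,0,-0.012],"twist":0,"jaw":0.015},{"delta_pos":[0,0,-0.016],"twist":0,"jaw":0.015},{"delta_pos":[0,0,-0.018],"twist":0,"jaw":0.015},{"delta_pos":[0,0,-0.018],"twist":0,"jaw":0.015}]'
```

```text
t: 10.1
tool_pos: [0.4861, 0.1953, 0.0779]
tcp_rot: [0.983, 0.183, 0.0, -0.0]
ft_force: [-0.3, 0.4, 0.3]
width: 0.0246
finger_force: 24.4
```

```bash
python3 -m jog '[{"delta_pos":[0,0,-0.001],"twist":0,"jaw":0.015},{"delta_pos":[0,0,-0.001],"twist":0,"jaw":0.04},{"delta_pos":[0,0,-0.001],"twist":0,"jaw":0.04},{"delta_pos":[0,0,-0.001],"twist":0,"jaw":0.04},{"delta_pos":[0,0,0.02],"twist":0,"jaw":0.04},{"delta_pos":[0,0,0.06],"twist":0,"jaw":0.04},{"delta_pos":[-0.03,-0.012,0.11],"twist":0,"jaw":0.085},{"delta_pos":[-0.03,-0.012,0.11],"twist":0,"jaw":0.085},{"delta_pos":[-0.03,-0.012,0.11],"twist":0,"jaw":0.085},{"delta_pos":[-0.03,-0.012,0.11],"twist":0,"jaw":0.085}]'
python3 - <<'E'
from h import *
s=arm.read_state();T=np.array(s["tool_pos"]);print(s["t"],T,yaw(),abs(s["joint_vel"]).max(),s["width"])
c=arm.get_calibration("wrist");im=arm.get_image("wrist")
a=np.radians(21.05);X=np.array([np.cos(a),np.sin(a),0]);Y=np.array([-np.sin(a),np.cos(a),0]);C=np.array([.5128,.2057,.014])
g=cv2.convertScaleAbs(im[:,:,::-1],alpha=1.2)
def pl(P,col): cv2.polylines(g,[proj(c,np.array(P)).round().astype(int)],True,col,1)
r=lambda x0,x1,y,z:[C+x0*X+y*Y+[0,0,z],C+x1*X+y*Y+[0,0,z],C+x1*X-y*Y+[0,0,z],C+x0*X-y*Y+[0,0,z]]
pl(r(-.0525,.0525,.0185,.03),(0,255,0))
t=np.linspace(0,2*np.pi,60)
for n in [.034,0,-.034]: pl([C+n*X+.012*(np.cos(q)*X+np.sin(q)*Y)+[0,0,.064] for q in t],(255,0,0))
pl(r(-.01,.01,.030,.066),(0,0,255))
for d in arm.tip_of("wrist","vial"): print(d["pixel"],d["score"],((w:=onz(c,d["pixel"],.017))-C)@X,(w-C)@Y)
for n in ["catch_left_pad","catch_right_pad"]:
  for d in arm.tip_of("wrist",n)[:2]: print(n,d["score"],((w:=onz(c,d["pixel"],.064))-C)@X,(w-C)@Y)
cv2.imwrite("pics/w7.png",cv2.resize(g[40:240,200:440],None,fx=3.3,fy=3))
E
```

```text
t: 11.1
tool_pos: [0.4555, 0.1831, 0.1866]
tcp_rot: [0.983, 0.183, -0.001, 0.0]
ft_force: [0.0, -0.2, -0.3]
width: 0.0849
finger_force: 0.0
11.1 [0.4554923  0.18308875 0.18658979] -68.89491248863347 0.027973341213227577 0.08485668060442698
[312.7, 154.4] 0.97 -0.03513691011144423 0.0020223443210035533
catch_left_pad 0.86 0.00013978607148047153 0.031086072639615006
catch_right_pad 0.64 0.0016763152187581891 -0.029367180339277616
```

View pics/w7.png

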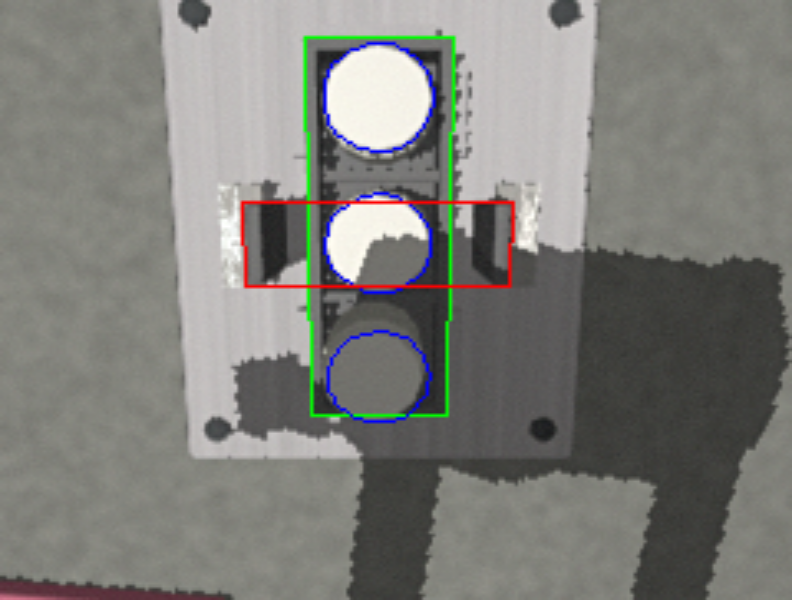

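All three caps are seated on the model. The new vial at crop (378,375) is upright and about 1 to 2 mm off centre. The catches are at crop (265,243) and (492,243). Next I go over the middle and descend with the jaws open.

```bash
python3 -m jog '[{"delta_pos":[0.03,0.012,0],"twist":0,"jaw":0.085},{"delta_pos":[0.057,0.0225,0],"twist":0,"jaw":0.085},{"delta_pos":[0.057,0.0225,-0.03],"twist":0,"jaw":0.085},{"delta_pos":[0.057,0.0225,-0.06],"twist":0,"jaw":0.085},{"delta_pos":[0.057,0.0225,-0.09],"twist":0,"jaw":0.085},{"delta_pos":[0.057,0.0225,-0.11],"twist":0,"jaw":0.085},{"delta_pos":[0.057,0.0225,-0.122],"twist":0,"jaw":0.085},{"delta_pos":[0.057,0.0225,-0.122],"twist":0,"jaw":0.085},{"delta_pos":[0.057,0.0225,-0.122],"twist":0,"jaw":0.085}]'
```

```text
t: 12.2
tool_pos: [0.5134, 0.2058, 0.0661]
tcp_rot: [0.983, 0.183, 0.0, -0.0]
ft_force: [0.0, -0.2, 0.1]
width: 0.085
finger_force: 0.0
```

```bash
python3 -m jog '[{"delta_pos":[0,0,0],"twist":0,"jaw":0.06},{"delta_pos":[0,0,0],"twist":0,"jaw":0.04},{"delta_pos":[0,0,0],"twist":0,"jaw":0.04},{"delta_pos":[0,0,0],"twist":0,"jaw":0.04},{"delta_pos":[0,0,0],"twist":0,"jaw":0.04},{"delta_pos":[0,0,0],"twist":0,"jaw":0.04},{"delta_pos":[0,0,0],"twist":0,"jaw":0.04},{"delta_pos":[0,0,0],"twist":0,"jaw":0.04}]' 45
```

```text
t: 13.0
tool_pos: [0.5144, 0.2074, 0.0699]
tcp_rot: [0.983, 0.183, 0.002, -0.001]
ft_force: [-7.5, 2.9, 15.0]
width: 0.0412
finger_force: 46.4
```

Width 41 mm is less than the 46 mm expected for fully pressed catches, so I'll check with the detectors before lifting.

Run:
```python
from h import *
s=arm.read_state();print(s["width"],s["finger_force"],s["ft_force"],s["ft_torque"],s["tool_pos"])
a=np.radians(21.05);X=np.array([np.cos(a),np.sin(a),0]);Y=np.array([-np.sin(a),np.cos(a),0]);C=np.array([.5128,.2057,.014])
for cam in ["wrist","top","scene"]:
  c=arm.get_calibration(cam);arm.get_image(cam)
  for n,z in [("cassette",.014),("vial",.017),("vial_mid",.017),("vial_far",.017),("catch_left_pad",.064),("catch_right_pad",.064),("dock",0)]:
    for d in arm.tip_of(cam,n)[:4]:
      w=onz(c,d["pixel"],z)-C; e=proj(c,C+[0,0,z-.014])[0]
      if abs(w[:2]).max()<.09: print(cam,n,round(d["score"],2),np.round(d["pixel"]),"x %.1f y %.1f mm"%(1e3*w@X,1e3*w@Y))
```

```text
0.041231892201237894 46.371910572052 [-7.54897578  2.93352459 15.03800752] [ 0.4150656   1.11933363 -0.05188097] [0.5144171  0.20735225 0.06994713]
wrist vial 0.56 [269. 266.] x -26.5 y 30.9 mm
wrist vial_mid 0.96 [316. 227.] x 1.5 y 0.3 mm
wrist vial_far 0.59 [317. 176.] x 34.4 y -0.6 mm
wrist catch_left_pad 0.94 [271. 266.] x 0.6 y 21.8 mm
wrist catch_left_pad 0.47 [364. 266.] x 0.7 y -23.4 mm
wrist catch_right_pad 0.73 [364. 266.] x 1.0 y -23.1 mm
top dock 0.6 [276. 214.] x 0.2 y 7.3 mm
scene cassette 0.49 [397. 210.] x -8.5 y 0.8 mm
scene vial_mid 0.47 [395. 213.] x 4.6 y -10.3 mm
scene vial_far 0.59 [403. 219.] x 28.6 y 3.9 mm
scene catch_left_pad 0.41 [406. 201.] x 3.9 y 15.8 mm
scene catch_right_pad 0.61 [394. 204.] x 5.0 y -20.6 mm
```

The catches are about 45 mm apart in the wrist view, which means fully pressed, and the vials are in place. I'll lift a little and check.

```bash
python3 -m jog '[{"delta_pos":[0,0,0.004],"twist":0,"jaw":0.04},{"delta_pos":[0,0,0.008],"twist":0,"jaw":0.04},{"delta_pos":[0,0,0.014],"twist":0,"jaw":0.04},{"delta_pos":[0,0,0.02],"twist":0,"jaw":0.04},{"delta_pos":[0,0,0.02],"twist":0,"jaw":0.04},{"delta_pos":[0,0,0.02],"twist":0,"jaw":0.04}]'
python3 - <<'E'
from h import *
s=arm.read_state();print(s["ft_torque"],R.from_quat(s["tcp_rot"]).as_matrix()[:,2])
c=arm.get_calibration("wrist");arm.get_image("wrist")
for n in ["vial_mid","vial_far","catch_left_pad","catch_right_pad","pocket_far","dock"]:
    for d in arm.tip_of("wrist",n)[:3]: print(n,round(d["score"],2),np.round(d["pixel"],1))
E
```

```text
t: 14.8
tool_pos: [0.5128, 0.2055, 0.0858]
tcp_rot: [0.983, 0.183, -0.0, 0.0]
ft_force: [0.2, 0.5, -3.1]
width: 0.0407
finger_force: 44.0
[ 0.01415993  0.02844304 -0.02600152] [-3.10217719e-04 -2.65428092e-04 -9.99999917e-01]
vial_mid 0.63 [317.2 230.5]
vial_far 0.78 [316.2 174.7]
catch_right_pad 0.85 [362.2 265.5]
```

The force is -3.1 N, which matches the loaded weight, and the vials move with the hand, so the cassette is free. I'll raise it to 10 cm.

```bash
python3 -m jog '[{"delta_pos":[0,0,0.006],"twist":0,"jaw":0.04},{"delta_pos":[0,0,0.016],"twist":0,"jaw":0.04},{"delta_pos":[0,0,0.028],"twist":0,"jaw":0.04},{"delta_pos":[0,0,0.042],"twist":0,"jaw":0.04},{"delta_pos":[0,0,0.056],"twist":0,"jaw":0.04},{"delta_pos":[0,0,0.068],"twist":0,"jaw":0.04},{"delta_pos":[0,0,0.078],"twist":0,"jaw":0.04},{"delta_pos":[0,0,0.083],"twist":0,"jaw":0.04},{"delta_pos":[0,0,0.085],"twist":0,"jaw":0.04},{"delta_pos":[0,0,0.085],"twist":0,"jaw":0.04},{"delta_pos":[0,0,0.085],"twist":0,"jaw":0.04},{"delta_pos":[0,0,0.085],"twist":0,"jaw":0.04}]'
python3 - <<'E'
from h import *
s=arm.read_state();T=np.array(s["tool_pos"]);print(s["ft_torque"],abs(s["joint_vel"]).max())
c=arm.get_calibration("wrist");arm.get_image("wrist")
for n in ["vial","vial_mid","vial_far","catch_left_pad","catch_right_pad","cassette"]:
    for d in arm.tip_of("wrist",n)[:3]: print(n,round(d["score"],2),np.round(d["pixel"],1))
for cam in ["scene","top"]:
  c=arm.get_calibration(cam);arm.get_image(cam)
  for z0 in [T[2]-.056]:
    e=proj(c,[[.5128,.2057,z0],[.5128,.2057,.014]]);print(cam,"expect lifted",e[0].round(),"seat",e[1].round(),[(np.round(d["pixel"]).tolist(),round(d["score"],2)) for d in arm.tip_of(cam,"cassette")])
E
```

```text
t: 16.35
tool_pos: [0.5125, 0.2056, 0.1699]
tcp_rot: [0.983, 0.183, -0.001, 0.0]
ft_force: [0.1, 0.1, -2.6]
width: 0.041
finger_force: 44.0
[-0.00169561  0.03189065 -0.01462356] 0.002957030181760798
vial_mid 0.96 [316.8 226. ]
vial_far 0.81 [317.6 175. ]
catch_left_pad 0.92 [270.2 264.8]
catch_right_pad 0.94 [364.  265.8]
scene expect lifted [403. 189.] seat [398. 212.] [([402.0, 187.0], 0.76), ([480.0, 213.0], 0.46)]
top expect lifted [273. 212.] seat [278. 213.] [([388.0, 198.0], 0.24)]
```

```bash
python3 -c "
from cell import arm
print(arm.finish_job())"
```

```text
the job is handed in; nothing more can be done
None
```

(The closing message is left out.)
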